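Centre-punch the pear-shaped jig bracket

TASK

Two steel blanks lie on the bench, each with a white cross on it. Stand the spring punch upright on the cross of the pear-shaped blank (the one with a round end), then press its cap straight down until the spring trips and the cap snaps down. Do not trip it anywhere else, and leave it standing there.

Things in the scene. Friction and masses are not known exactly. Their poses are not given: they have to be found in the camera images.
- punch_barrel (a point): Middle of the loose spring punch's barrel, on its axis 60 mm above its underside; grip here. Steel, upright, round (any yaw), about 0.5 kg, 106 mm tall: open ring foot 52 mm across on three legs, barrel 28 mm in diameter with dark grooves from 30 to 86 mm up, then a slimmer dark cap 22 mm in diameter with a flat top at 106 mm. z is up.
- punch_foot (a point): Point on the punch's axis at the underside of its foot, at the punch tip; z is up along the tool. Bystanders that are not the punch: a cone-shaped screw jack 78 mm tall, a standing tube 68 mm tall, a low red case.
- punch_cap (a joint): How far the punch's cap has sunk into the barrel, in m: 0 up (as it starts), 0.012 fully down. The spring resists with up to about 14 N over the first 8 mm; pushed past 8 mm it trips and the cap snaps down to 12 mm by itself and stays down.
- pear_cross (a point): Centre of the white cross (arms 31 mm) on top of the pear-shaped blank: dark steel, 10 mm thick, fixed to the bench. Round end 90 mm across, centred on the cross; a tongue 44 mm wide runs along this point's x to 120 mm from the cross. z is up. The other blank, a rectangle 130 by 78 by 10 mm, also has a cross and is not to be marked.
Not all that is in view belongs to the job. What is shaped like the part that bears punch_barrel but purple or yellow is not meant. What is shaped like the part that bears pear_cross but orange is not meant.

How it is judged (in metres and radians):
On the way:
1. the punch stands upright on the cross of the pear-shaped blank, its cap still up (horizontal distance between punch_foot and pear_cross below 0.015 m and z of punch_foot in the frame of pear_cross below 0.004 m and angle between punch_foot's own z axis and vertical below 0.12 rad and value of joint punch_cap below 0.006 m), for 0.1 s.
At the end, for the whole second after the job is handed in: The punch has tripped (cap sunk more than 10 mm) and still stands on the pear-shaped blank, upright within 7 degrees, its foot on the top face and its axis within 15 mm of the centre of the cross (value of joint punch_cap above 0.01 m and horizontal distance between punch_foot and pear_cross below 0.015 m and z of punch_foot in the frame of pear_cross below 0.004 m and angle between punch_foot's own z axis and vertical below 0.12 rad); the robot touches nothing.
It fails at once if the punch is tripped anywhere but on the cross of the pear-shaped blank (value of joint punch_cap above 0.008 m and (horizontal distance between punch_foot and pear_cross above 0.02 m or z of punch_foot in the frame of pear_cross above 0.01 m)).
It also fails if it takes over 45 s, if anything falls off the work surface, if the arm or the gripper's body presses on something with over 40 N, if the wrist force passes 120 N, or if a joint passes its speed limit or range.

ROBOT

A 6-joint arm with a two-finger parallel gripper is mounted at the origin on the work surface. World frame = base frame: x ahead of the robot, y to its left, z up, the work surface at z = 0. Lengths are in mm, angles in rad, forces in N, time in s.
With the tool pointing down it reaches from about 400 to 825 mm from the base axis. Payload 7 kg.
Tool frame: the origin (TCP) lies at the very end of the fingers, on their centre line; the grasp point (between the pads) lies 19 mm behind it; z points along the fingers, y is the direction in which the jaws open and shut (so a half turn about z gives the same grasp; the last joint's range is limited). The gripper opens to 88 mm and grips with 3 to 60 N. Pads are 19 mm wide; open, the fingers measure 130 mm over their backs; the gripper's body (78 mm by 193 mm) begins 47 mm behind the grasp point.
Start: joints at [1.586, 0.359, 0.012, 0, -1.224, -0.288], TCP at [181.874, 650.013, 226.561] pointing down, gripper open.
Joint ranges: [-3.07, 3.07], [-1.43, 2.12], [-1.02, 1.25], [-3.03, 1.67], [-3.05, -0], [-3.03, 3.03]. Speed limits (rad/s): [2.39, 2.39, 3.01, 3.14, 3.14, 3.14].

INTERFACE

Orientations are given as a unit quaternion [x, y, z, w].
In Python, from plant import bot gives the robot as it stands. Calls block until the motion is done:
- bot.move_ptp(position, orientation): joint-space move of the TCP to a pose.
- bot.line_to(position, velocity=150, ori=None): straight line of the TCP; ori=None keeps the orientation; velocity is the mean speed in mm/s.
- bot.move_joints(angles): joint-space move.
- bot.move_gripper(opening, force=None): finger opening in mm; force is the grip in N (None keeps the last); returns when the fingers have stopped.
- bot.pause(seconds).
- bot.solve_ik(position, orientation): joint angles nearest the present ones, or None.
- bot.read_state(): the state.
- bot.camera(name): name is "scene" or "top" or "wrist"; returns the picture (420x560x3 uint8, red, green, blue); there is no depth.
- bot.get_calibration(name): a dict with "fx", "fy", "cx", "cy" (pixels), "distortion" ([k1, k2, p1, p2, k3] as OpenCV has them; the pictures are not rectified), "view" (4x4, takes a point from world to camera coordinates); the wrist camera has in their place "T_tool_cam" (4x4, takes a point from camera to tool coordinates, whose origin is the TCP and whose axes are the flange's). Camera axes: x right, y up, looking along -z (the intrinsics and any distortion apply to the point x, -y, -z); pixel columns grow to the right and rows downward; lengths in mm; the calibration is good to about 2 mm. A picture is of the moment at which its call begins: read the wrist's pose just before it. get_calibration takes no time and is no camera call.
A pose or a line that the arm cannot do raises bot.Unreachable and nothing moves.
- bot.close_job(): hands the job in, once; it reports no verdict.
The state is a dict: "t": time; "joint_pos": joint angles; "qvel": joint speeds; "tau": joint torques, N m; "tcp_pos": TCP position; "eef_rot": TCP orientation; "contact_force": force on the tool from outside, world axes, zero at the start; "moment": the same for the moment, N m; "width": finger opening in mm.
Only numpy, scipy, OpenCV 4.12 (cv2) and the standard library are available. Lean on these libraries where they do the work, as an engineer would, in place of code of your own. Each camera call takes 0.05 s, during which the arm holds its last target. There are 200 camera calls.

## Working session

There is one attempt and no reset: what is moved stays moved. The work goes in short steps, each a Python script; the robot and the scene stay as the last script left them, time stands still between calls to the robot, and variables do not carry over. Pictures are saved under pics/ and viewed, about 8 in all and at most 12, crops included, and the job is handed in when it is done.

```bash
mkdir -p pics
python3 - <<'E'
from plant import bot
import cv2,numpy as np
s=bot.read_state();print(s)
for n in("scene","top"):
    im=bot.camera(n);cv2.imwrite(f"pics/{n}0.png",im[:,:,::-1]);c=bot.get_calibration(n);print(n,{k:np.round(v,4).tolist() for k,v in c.items()})
im=bot.camera("wrist");cv2.imwrite("pics/wrist0.png",im[:,:,::-1]);print({k:np.round(v,4).tolist() for k,v in bot.get_calibration("wrist").items()})
E
```

```text
{'t': 0.0, 'joint_pos': array([ 1.58608357e+00,  3.59391151e-01,  1.10643186e-02, -3.65568046e-04,
       -1.22406856e+00, -2.88111386e-01]), 'qvel': array([ 0.00063093,  0.00049196,  0.00012156,  0.00060089,  0.00045675,
       -0.00149934]), 'tau': array([-4.08408696e-04, -5.82718670e+01,  2.93047410e+01,  6.99748859e+00,
        6.86637824e-03, -1.49787202e-04]), 'tcp_pos': array([181.76150126, 649.56988534, 225.61950928]), 'eef_rot': array([ 9.90701494e-01, -1.36051025e-01, -4.90594469e-05,  8.16319827e-04]), 'contact_force': array([0.34795932, 0.43184659, 0.91344441]), 'moment': array([-0.03912004, -0.06982313, -0.02671103]), 'width': 87.61960278075591}
scene {'fx': 380.8562, 'fy': 380.8562, 'cx': 278.4855, 'cy': 210.4469, 'distortion': [0.014, 0.0, 0.0, 0.0, 0.0], 'view': [[-0.2653, 0.9641, -0.0113, 180.3734], [-0.8081, -0.216, 0.5481, 296.7327], [0.526, 0.1546, 0.8363, -1112.7006], [0.0, 0.0, 0.0, 1.0]]}
top {'fx': 516.4956, 'fy': 516.4956, 'cx': 292.5294, 'cy': 211.2792, 'distortion': [-0.1934, 0.0, 0.0, 0.0, 0.0], 'view': [[-0.0281, -0.9992, -0.0296, -23.0544], [0.9855, -0.0326, 0.1666, -455.332], [-0.1674, -0.0244, 0.9856, -1103.8123], [0.0, 0.0, 0.0, 1.0]]}
{'fx': 312.7383, 'fy': 312.7383, 'cx': 277.0412, 'cy': 212.8736, 'distortion': [-0.0704, 0.0, 0.0, 0.0, 0.0], 'T_tool_cam': [[0.0004, 0.9539, 0.3, 80.9719], [1.0, -0.0003, -0.0001, 0.1611], [0.0, 0.3, -0.9539, -158.7283], [0.0, 0.0, 0.0, 1.0]]}
```

View pics/top0.png

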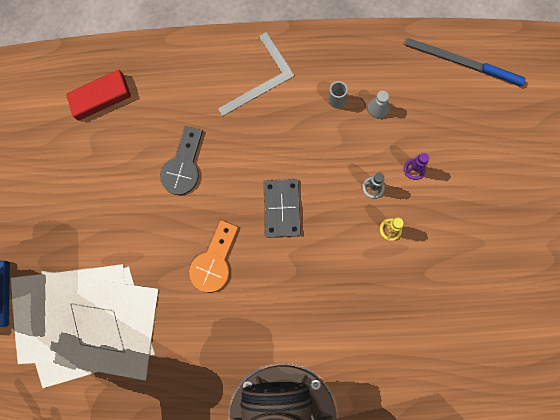

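View pics/scene0.png

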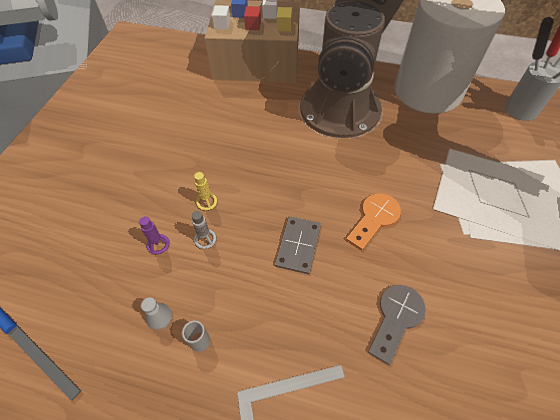

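The top view shows the pear cross at about (180,176), the steel punch cap at (377,177) and its foot at about (373,186). The scene view shows the cross at (404,305) and the punch cap at (197,214). Next I'll cast rays, then look from the wrist.

```bash
cat > h.py <<'E'
from plant import bot
import cv2,numpy as np
from scipy.spatial.transform import Rotation as R
def calib(n,st=None):
    c=bot.get_calibration(n);K=np.array([[c["fx"],0,c["cx"]],[0,c["fy"],c["cy"]],[0,0,1]]);D=np.array(c["distortion"])
    if n=="wrist":
        T=np.eye(4);T[:3,:3]=R.from_quat(st["eef_rot"]).as_matrix();T[:3,3]=st["tcp_pos"];T=T@c["T_tool_cam"]
    else: T=np.linalg.inv(c["view"])
    return K,D,T
def ray(cal,uv):
    K,D,T=cal;x,y=cv2.undistortPoints(np.array([[uv]],float),K,D).ravel()
    return T[:3,3],T[:3,:3]@[x,-y,-1]
def plane(cal,uv,z):
    o,d=ray(cal,uv);return o+d*(z-o[2])/d[2]
def tri(*rs):
    A=b=0
    for o,d in rs:
        d=d/np.linalg.norm(d);P=np.eye(3)-np.outer(d,d);A=A+P;b=b+P@o
    return np.linalg.solve(A,b)
def proj(cal,p):
    K,D,T=cal;q=np.linalg.inv(T)@[*p,1]
    return cv2.projectPoints(np.array([[q[0],-q[1],-q[2]]]),np.zeros(3),np.zeros(3),K,D)[0].ravel()
def white(im,uv,r,rel=150):
    u,v=map(int,uv);c=im[v-r:v+r+1,u-r:u+r+1].astype(int)
    m=(c.min(2)>rel)&(c.max(2)-c.min(2)<40)
    ys,xs=np.nonzero(m);return np.array([u-r+(xs.min()+xs.max())/2,v-r+(ys.min()+ys.max())/2]),np.array([u-r+xs.mean(),v-r+ys.mean()]),m.sum()
def down(yaw):  # tool z down, tool y at yaw
    y=np.array([np.cos(yaw),np.sin(yaw),0]);z=np.array([0,0,-1.]);return R.from_matrix(np.c_[np.cross(y,z),y,z]).as_quat()
E
python3 - <<'E'
from h import *
t,s=calib("top"),calib("scene")
ti=cv2.imread("pics/top0.png")[:,:,::-1];si=cv2.imread("pics/scene0.png")[:,:,::-1]
a=white(ti,(180,176),20);b=white(si,(404,305),20);print(a,b)
for q in(a,):print("cross top",plane(t,q[0],10),plane(t,q[1],10))
print("cross scene",plane(s,b[0],10),plane(s,b[1],10),"tri",tri(ray(t,a[1]),ray(s,b[1])))
print("cap tri",tri(ray(t,(377,177)),ray(s,(197,214))),plane(t,(377,177),106),plane(s,(197,214),106),"foot",plane(t,(373,186),4),plane(s,(204,240),4))
print("tongue",plane(t,(195,128),10))
print("other caps",plane(t,(422,158),106),plane(t,(398,222),106),plane(t,(382,96),78))
up=lambda im,u,v,r,k:cv2.resize(im[v-r:v+r,u-r:u+r],None,fx=k,fy=k,interpolation=cv2.INTER_CUBIC)
cv2.imwrite("pics/c.png",np.hstack([up(ti,375,185,35,5),up(si,200,228,35,5)])[:,:,::-1])
E
```

```text
(array([178., 175.]), array([177.56060606, 175.3030303 ]), np.int64(66)) (array([403.5, 305.5]), array([402.81818182, 305.5974026 ]), np.int64(77))
cross top [553.81328994 228.52281795  10.        ] [553.12906455 229.56431683  10.        ]
cross scene [552.49486469 229.4341322   10.        ] [553.06528114 228.12041065  10.        ] tri [553.0630383  228.78076515  10.24727364]
cap tri [ 509.5080504  -218.79235037  110.09252516] [ 510.03119252 -218.30693974  106.        ] [ 507.50053027 -221.68897282  106.        ] foot [ 512.91992458 -222.6197143     4.        ] [ 513.36510492 -222.90394947    4.        ]
tongue [667.09057302 189.43805521  10.        ]
other caps [ 548.70265491 -317.48593575  106.        ] [ 413.05888298 -256.72416769  106.        ] [ 702.76906441 -245.73147107   78.        ]
```

View pics/c.png

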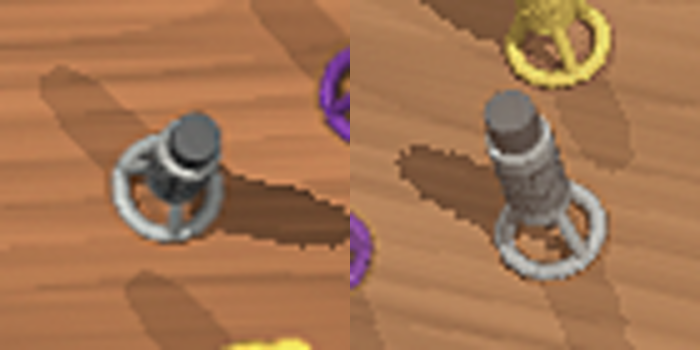

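Run:
```python
from h import *
t,s=calib("top"),calib("scene")
print("cap",tri(ray(t,(379.4,177.4)),ray(s,(197,215.4))),"foot",plane(t,(373.4,187.6),3),plane(s,(205,239),3))
for y in(-24,156):
    for p in((510,-221,200),(553,229,80)):
        q=bot.solve_ik(p,down(np.radians(y)));print(y,None if q is None else np.round(q,2))
```

```text
cap [ 509.30550059 -222.75394755  102.99428547] foot [ 509.34791195 -223.46526114    3.        ] [ 509.850353   -222.01785859    3.        ]
-24 [-0.06  0.18 -0.29  0.   -1.1   2.78]
-24 [ 0.72  0.37 -0.34  0.   -0.86  2.  ]
156 [-0.06  0.18 -0.29  0.   -1.1  -0.36]
156 [ 0.72  0.37 -0.34  0.   -0.86 -1.14]
```

Run:
```python
from h import *
q=down(np.radians(156))
for n,p in(("x",(553,229,210)),("p",(509.5,-222.7,230))):
    bot.move_ptp(p,q);bot.pause(.3);st=bot.read_state();im=bot.camera("wrist");c=calib("wrist",st);np.savez(f"{n}.npz",**{k:st[k] for k in("tcp_pos","eef_rot")})
    cv2.imwrite(f"pics/w{n}.png",im[:,:,::-1]);print(st["t"],st["tcp_pos"],proj(c,(*p[:2],10 if n=="x" else 106)))
a=np.hstack([cv2.imread("pics/wx.png")[:,80:480],cv2.imread("pics/wp.png")[:,80:480]]);cv2.imwrite("pics/w2.png",a)
```

```text
2.475 [552.85021778 229.45418414 209.96905784] [276.3042518  187.32086445]
4.4917 [ 509.7623258  -222.18254613  229.9343691 ] [276.44544578 205.07748599]
```

View pics/w2.png

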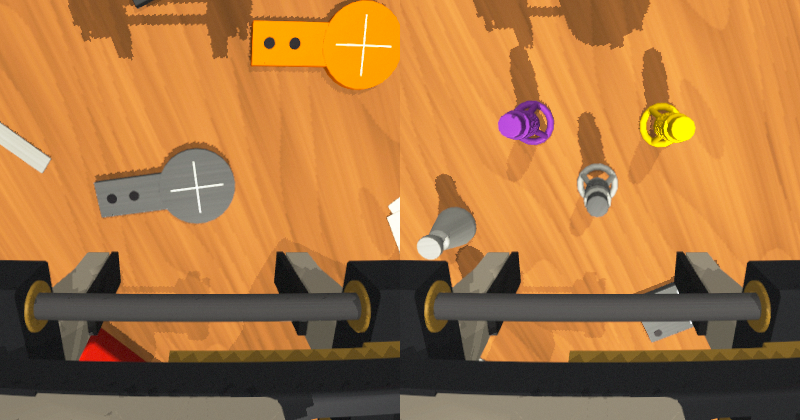

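The left half of the view shows the pear cross at about (277,187). The right half shows the cap at about (277,204). Both match the predictions within 1–2 px, so I'll refine these and grasp.

Run:
```python
from h import *
ld=lambda n:calib("wrist",np.load(n+".npz"))
im=cv2.imread("pics/wx.png")[:,:,::-1];a=white(im,(277,187),32,200);print(a,plane(ld("x"),a[0],10),plane(ld("x"),a[1],10))
im=cv2.imread("pics/wp.png")[:,:,::-1];c=im[150:225,245:310].astype(int)
m=((c.max(2)-c.min(2)<30)).astype(np.uint8)
ys,xs=np.nonzero(m);print("bbox",245+xs.min(),245+xs.max(),150+ys.min(),150+ys.max())
for r in range(0,75,3):
    x=np.nonzero(m[r])[0]
    if len(x):print(150+r,245+x.min(),245+x.max(),end=" | ")
w=ld("p");print("\ncap",plane(w,(277,204),106),"foot",plane(w,(277,185),3))
```

```text
(array([276.5, 187. ]), array([276.3877551 , 187.30102041]), np.int64(196)) [552.63375528 228.74142812  10.        ] [552.9007549  229.01803135  10.        ]
bbox 258 296 164 216
165 270 283 | 168 265 289 | 171 262 292 | 174 259 294 | 177 258 295 | 180 258 296 | 183 258 296 | 186 258 296 | 189 259 296 | 192 260 294 | 195 262 293 | 198 264 290 | 201 265 289 | 204 265 289 | 207 267 287 | 210 268 286 | 213 270 284 | 216 276 277 | 
cap [ 508.59623769 -223.45107592  106.        ] foot [ 510.44777578 -219.43298051    3.        ]
```

Run:
```python
from h import *
bot.move_ptp((509.4,-222.2,130),down(np.radians(156)))
bot.line_to((509.4,-222.2,49),120)
print(bot.read_state()["tcp_pos"],bot.read_state()["contact_force"])
bot.move_gripper(20,30);bot.pause(.2);st=bot.read_state();print(st["t"],st["width"],st["contact_force"],st["tcp_pos"])
bot.line_to((509.4,-222.2,130),120);st=bot.read_state();print(st["width"],st["contact_force"])
bot.move_ptp((552.9,228.9,110),down(np.radians(156)));bot.pause(.3)
st=bot.read_state();print(st["t"],st["width"],st["contact_force"],st["tcp_pos"])
for n in("scene","top"):cv2.imwrite(f"pics/{n}1.png",bot.camera(n)[:,:,::-1])
im=bot.camera("wrist");cv2.imwrite("pics/w1.png",im[:,:,::-1])
S=cv2.imread("pics/scene1.png")[210:350,320:480];W=cv2.imread("pics/w1.png")[150:290,200:360]
cv2.imwrite("pics/s1.png",np.hstack([cv2.resize(S,None,fx=2.4,fy=2.4),cv2.resize(W,None,fx=2.4,fy=2.4)]))
```

```text
[ 510.27651784 -222.38134956   50.03907957] [-0.27881489 -0.50636111 -0.25642807]
7.025 27.400769782560065 [ 1.63920653 -0.69072901 -1.60664525] [ 509.48598062 -222.21139479   48.96735517]
27.465896219799582 [-0.89389678 -0.19226151 -4.00269744]
9.8083 27.229287593116354 [-0.92269666 -0.25544969 -4.77575231] [553.10497762 228.23190988 110.08482879]
```

View pics/s1.png

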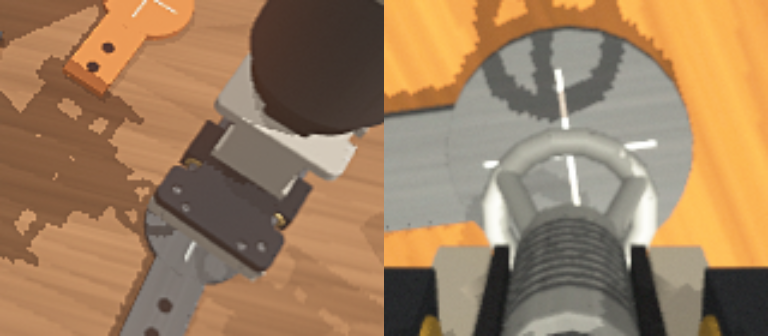

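The punch is held upright (width 27.3 mm, about 4.8 N of weight) above the pear cross. I'll lower it until it touches and check from the wrist before letting go.

Run:
```python
from h import *
p=[552.9,228.9];bot.line_to((*p,64),80);bot.pause(.2);f0=bot.read_state()["contact_force"][2]
z=64
while z>55:
    z-=.5;bot.line_to((*p,z),15);st=bot.read_state();f=st["contact_force"][2]-f0
    if f>4:break
print(st["t"],z,f,st["tcp_pos"],f0)
st=bot.read_state();np.savez("l.npz",**{k:st[k] for k in("tcp_pos","eef_rot")});im=bot.camera("wrist");cv2.imwrite("pics/w3.png",im[:,:,::-1])
c=calib("wrist",st);print(proj(c,(*p,10)),[proj(c,(p[0]+26*np.cos(a),p[1]+26*np.sin(a),10)).round().tolist() for a in np.arange(0,6.2,.785)])
cv2.imwrite("pics/w3c.png",cv2.resize(im[130:290,180:380,::-1],None,fx=3,fy=3))
```

```text
13.6333 58.5 6.041988404336466 [553.01484641 228.93208145  58.93473285] -4.09142781500597
[276.31531614 234.88453895] [[243.0, 248.0], [264.0, 266.0], [291.0, 265.0], [310.0, 247.0], [310.0, 221.0], [290.0, 202.0], [261.0, 203.0], [242.0, 222.0]]
```

View pics/w3c.png

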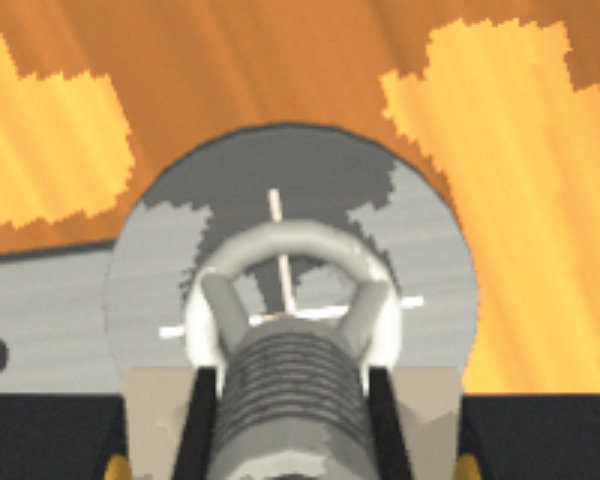

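The ring foot is centred within about 2 mm of the cross. I'll release it, back off upward and look again.

Run:
```python
from h import *
p=[552.9,228.9]
bot.move_gripper(45);bot.pause(.2);bot.move_gripper(88)
bot.line_to((*p,150),100);bot.line_to((*p,230),150);bot.pause(.3)
st=bot.read_state();im=bot.camera("wrist");cv2.imwrite("pics/w4.png",im[:,:,::-1]);np.savez("r.npz",**{k:st[k] for k in("tcp_pos","eef_rot")})
c=calib("wrist",st);print(st["t"],st["contact_force"],"exp cap",proj(c,(*p,116)),"foot",proj(c,(*p,10)))
cv2.imwrite("pics/w4c.png",cv2.resize(im[130:260,200:350,::-1],None,fx=4,fy=4,interpolation=cv2.INTER_NEAREST))
```

```text
17.3833 [ 0.50186357 -0.54749786  0.55420243] exp cap [276.14585299 209.36379308] foot [276.37363776 184.52950738]
```

View pics/w4c.png

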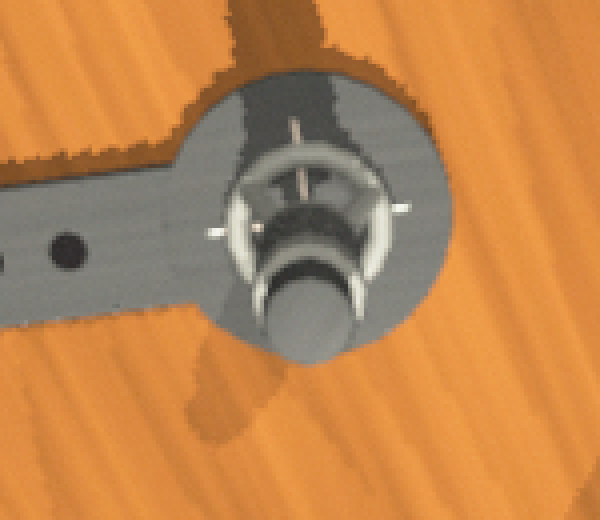

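The punch stands upright on the cross. The cap is at (277,209) against a prediction of (276,209), so it is up and the axis is right. Now I'll close the jaws and press straight down.

Run:
```python
from h import *
o,d=None,None
c=calib("wrist",np.load("r.npz"));q=plane(c,(277.2,209.2),116);print("cap",q);p=q[:2]
bot.move_gripper(0,20);bot.line_to((*p,135),150);bot.line_to((*p,120),60);bot.pause(.3);f0=bot.read_state()["contact_force"][2]
z=120;mx=0
while z>105:
    z-=1;bot.line_to((*p,z),15);st=bot.read_state();f=st["contact_force"][2]-f0;mx=max(mx,f);print(z,round(st["tcp_pos"][2],1),round(f,1))
    if f>40 or (mx>7 and f<mx-7 and z<111):break
print(st["t"])
```

```text
cap [551.96204257 229.1472343  116.        ]
119 119.0 -1.1
118 117.9 0.5
117 116.9 -2.1
116 116.3 1.3
115 115.8 6.0
114 115.3 10.0
113 114.6 12.7
112 113.7 12.5
111 112.6 12.4
110 111.2 7.4
109 109.3 2.1
23.0917
```

Run:
```python
from h import *
st=bot.read_state();print(st["contact_force"],st["tcp_pos"],st["moment"])
im=bot.camera("wrist");c=calib("wrist",st)
print(proj(c,(552.9,228.9,10)),proj(c,(552.9,228.9,96)))
cv2.imwrite("pics/w5.png",cv2.resize(im[130:330,180:380,::-1],None,fx=3,fy=3))
```

```text
[-0.51760421  0.83421971  2.75353563] [552.06491687 229.26312529 109.33336859] [ 0.16742566  0.24201957 -0.01086949]
[275.33480472 213.53335575] [274.47805319 256.66244469]
```

View pics/w5.png

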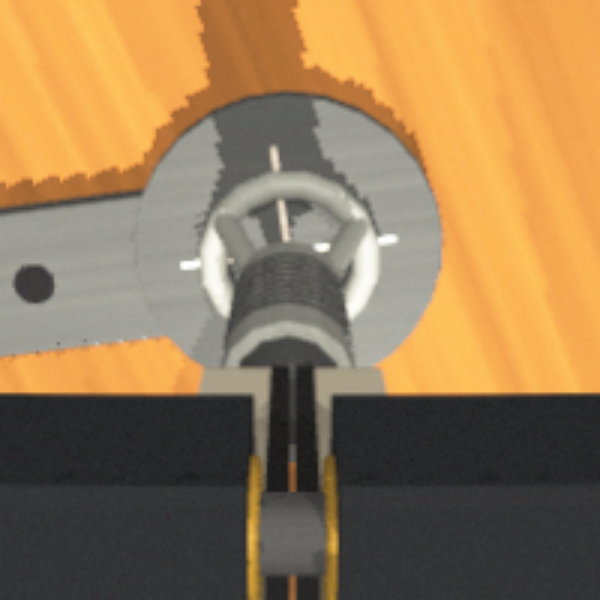

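The punch is still upright with the foot on the cross. The spring may not have tripped yet, so I'll press further until the stop.

Run:
```python
from h import *
f0=0;p=(551.96,229.15);z=109
while z>100:
    z-=1;bot.line_to((*p,z),15);st=bot.read_state();f=st["contact_force"][2];print(z,round(st["tcp_pos"][2],1),round(f,1))
    if f>25:break
bot.line_to((*p,135),60);bot.line_to((*p,230),150);bot.pause(.2)
st=bot.read_state();im=bot.camera("wrist");c=calib("wrist",st);print(st["t"],"cap down",proj(c,(552.5,229,104)),"cap up",proj(c,(552.5,229,116)),"foot",proj(c,(552.5,229,10)))
cv2.imwrite("pics/w6.png",cv2.resize(im[130:260,200:350,::-1],None,fx=4,fy=4,interpolation=cv2.INTER_NEAREST))
```

```text
108 107.4 -0.6
107 106.7 -0.6
106 105.9 0.4
105 104.9 0.7
104 104.3 1.3
103 104.2 9.5
102 104.2 16.0
101 104.2 21.8
100 104.2 28.7
27.1083 cap down [275.43805677 206.1395186 ] cap up [275.37882385 209.82031643] foot [275.78055158 184.8971502 ]
```

View pics/w6.png

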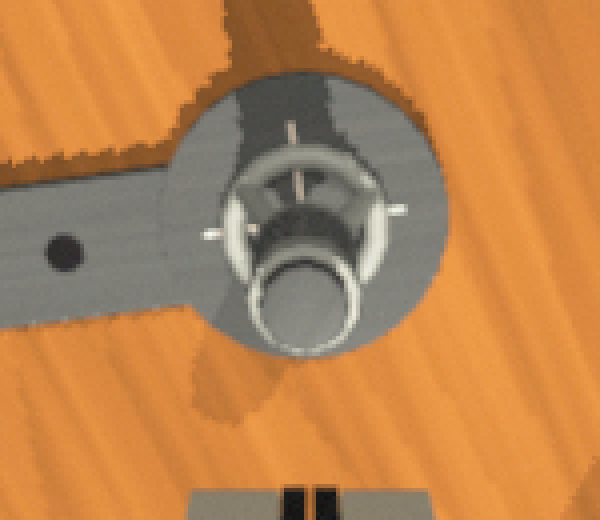

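The cap is clearly sunk: its centre is at about (276,206), which matches the "cap down" prediction. The contact stop was at z = 104.2, and the punch stands upright on the cross with the robot clear.

```bash
python3 -c "
from plant import bot
print(bot.close_job(),bot.read_state()['t'])"
```

```text
the job is handed in; nothing more can be done
the job is handed in; nothing more can be done
```

I stood the steel punch on the pear-shaped blank's cross, tripped it there by pressing the cap with the closed fingertips, and handed the job in at about 27 s. I haven't seen a verdict, because the interface reports none.

- **Before pressing:** the foot ring sat within about 2 mm of the cross centre. The cap was up, and its image position was within 1–2 px of the prediction for a punch standing upright.
- **Pressing:** the resistance peaked at about 13 N and then dropped to around zero. A hard stop followed at z = 104.2 mm, against 104 mm expected for a fully sunk cap. The highest force I read was 29 N, on the fingertips.
- **After backing off:** the wrist picture shows the cap sunk flush and the punch upright on the cross. The gripper was well clear, at z = 230 mm.

One thing disagreed: the force began to fall at about 5 mm of travel, earlier than the stated 8 mm trip point. I stopped and checked a picture, which showed no tilt, then pressed on to the stop. No check failed.

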